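# Close and lock the core box

### The arm

A 6-joint arm with a two-finger parallel gripper is mounted at the origin on the work surface. World frame = base frame: x ahead of the robot, y to its left, z up, the work surface at z = 0. Lengths are in m, angles in rad, forces in N, time in s.
With the tool pointing down it reaches from about 0.275 to 0.75 m from the base axis. Payload 10.2 kg.
Tool frame: the origin (TCP) lies midway between the tips of the shut fingers; the grasp point (between the pads) lies 19 mm behind it; z points along the fingers, y is the line along which they close (so a half turn about z gives the same grasp; the last joint's range is limited). The gripper opens to 85 mm and grips with 20 to 120 N. Pads are 22 mm wide; open, the fingers measure 114 mm over their backs; the gripper's body (76 mm by 85 mm) begins 54 mm behind the grasp point. The pads swing forward as they close: fully open they stand 13 mm farther back than shut.
Start: joints at [-1.476, 0.313, 1.498, -0, 1.331, -0.223], TCP at [0.164, -0.499, 0.231] pointing down, gripper open.
Joint ranges: [-2.94, 2.94], [-0.97, 2.17], [0.19, 2.56], [-1.23, 4.37], [0.02, 3.11], [-2.88, 2.88]. Speed limits (rad/s): [2.39, 2.39, 3.01, 3.14, 3.14, 3.14].

### API

Orientations are given as [roll, pitch, yaw] about the fixed x, y, z axes, in that order (R = Rz(yaw) Ry(pitch) Rx(roll)).
In Python, from cell import bot gives the robot as it stands. The module is installed in compiled form; this text tells all that it offers.
- The arm moves only by the tool send_rows, never from a script. Its argument "plan" is a list of rows, each a list of 6 numbers: the shift along the world's x, y, z in cm, then the turn, a rotation vector about the world's x, y, z in degrees. A call has 1 to 20 rows; each row shifts and turns the commanded pose from where the row before left it; what a row does not reach is not made up. A row lasts 1/8 s, in which the tool goes at most 62.5 mm and 10.7 degrees, less where a joint would pass 70% of its speed; a pose out of reach is approached as far as the arm can. A call with a gripper value outside its range is refused whole. "fingers" is the opening, from 0 (shut) to 1 (fully open), set as the call begins (left out, the last holds). The fingers move at their own pace and stop on an object; the grip force is fixed at half the most. Time passes only in rows, so rows that do not move let the fingers close. It gives the time, the measured TCP pose, the force, the opening and the grip force at its end, in the units of the state.
- bot.observe(): the state, without advancing time (a new reading comes with each control period).
- bot.snapshot(name): name is "scene" or "top"; returns a dict with "pixels" (480x640x3 uint8, red, green, blue), "fx", "fy", "cx", "cy" (pixels), "xyz" and "attitude" of the camera in the world. Camera axes: x right, y down, z forward; pixel columns grow to the right and rows downward; lengths in m; the calibration is good to about 2 mm. A picture is of the moment at which its call begins. There is no depth.
- bot.close_job(): hands the job in; it is judged then, once.
Trained networks look in a picture, given as the dict that the camera call returned (one of the last four; its "shot" number tells which), for a name from the list of things; names that differ only in an ending like _2 or _b are one class to them, and where a whole thing is asked for, a point or a joint stands for the part that bears it (a point fixed in the world has none). Each returns a list of dicts, best first, with "conf" (0 to 1); they miss things now and then, are a little off and sometimes report something else, mostly with a low value. They report only what shows in the picture. A call takes as long as a camera call. They do not tell look-alikes from the thing itself.
- bot.find_in(picture, thing): "at" ([column, row] in pixels, amid what is visible of it).
- bot.silhouettes(picture, thing): "pixels" (480x640 bool, what is visible of it) and "at" ([column, row] in pixels, amid what is visible of it).
The state is a dict: "time_s": time; "joint_positions": joint angles; "joint_vel": joint speeds; "effort": joint torques, N m; "eef_pos": TCP position; "eef_rot": TCP orientation; "ft_force": force on the tool from outside, world axes, zero at the start; "moment": the same for the moment, N m; "gripper_width": finger opening in m; "grip_force": force on a finger pad.
Only numpy, scipy, OpenCV 4.12 (cv2) and the standard library are available. Lean on these libraries where they do the work, as an engineer would, in place of code of your own. Each camera call takes 0.05 s, during which the arm holds its last target. There are 200 camera calls.

### The job

Close and lock the core box for filling: push its standing lid over from outside and ease it down until it lies fully shut, without letting it slam and without touching the lid's coated inside face. Then push the handle of the toggle clamp over, away from the box and down, until it goes past dead centre and pins the lid. Pushing is all it takes: do not pick up or shift the core box or anything standing around it, and finish clear of everything.

Things in the scene. Friction and masses are not known exactly. Their poses are not given: they have to be found in the camera images.
- lid (a joint): lid angle, rad: 0 fully shut, 1.57 standing straight up, 1.95 leaning back over the hinge; starts between 1.25 and 1.85. The lid is a plain aluminium plate 130 mm wide (along the hinge), 117 mm from hinge axis to free edge, 8 mm thick. The hinge is stiff: the lid stays at whatever angle it is left and follows a push of 2 to 4 N near its free edge
- lid_hinge (a point): middle of the lid's hinge axis, 52 mm above the bench, on the core box. Its x axis is the hinge line, z is up; the box and the clamp lie on its -y side, and the standing lid is pushed over from its +y side. Shut, the lid reaches from here along -y, its top 8 mm above this point
- lid_edge (a point): middle of the lid's free edge, on the outer face (the top when shut), 117 mm from the hinge axis. Its z axis is the outward normal of the outer face, on which to push; its -y axis points from the hinge to the free edge
- lid_face: the coated inside face of the lid (the face that looks down when shut), with a raised moulding pad 92 x 74 x 6 mm in its middle; part of the lid, not to be touched. Origin in the middle of the pad's root, 59 mm from the hinge axis
- core_box: open aluminium core box 130 (x) x 110 (y) x 40 mm, 162 mm over its two side ears, with the lid hinged on its +y edge. It stands loose in a nest of low strips on a steel fixture plate, 190 x 345 x 12 mm. Origin at the centre of its underside, z up. About 1 kg with the lid, varying
- clamp_pivot (a point): pivot of the toggle clamp's hold-down bar, 86 mm above the bench, 128 mm from the middle of the box on its -y side. Axes: x parallel to the hinge, y towards the box, z up. The clamp's base on its riser block is 56 mm wide and 90 mm long
- bar: chrome hold-down bar of the toggle clamp, with the handle it carries. Origin at its pivot. 96 mm long, with a rubber-footed spindle 90 mm from the pivot. Open it stands upright in front of the handle; the handle brings it down on to the lid near its free edge, where the springy foot presses with about 10 N. It is moved by the handle: pushing the bar itself does not lock the clamp
- handle (a joint): turn of the clamp handle against the bar, rad: 0 thrown open (handle nearly upright, bar upright); 3.04 at the stop, locked past dead centre: handle lying level pointing away from the box, bar level on the lid. Above 2.98 it is past dead centre and stays down by itself
- handle_end (a point): point on the handle's middle line, 14 mm short of its end, 118 mm from its pin; 209 mm above the bench when open, 107 mm when locked. z runs along the handle to its end, x is parallel to the hinge; push on the +y face, which looks to the box when open and up when locked. Grip 17 mm wide, 13 mm thick, 82 mm long. It swings 85 degrees away from the box and down; the pin travels 36 mm. A few newtons
- plate_a: grey aluminium dryer plate, 200 x 130 mm, 12 mm high at its rims, lying flat to one side; bystander. Origin at the centre of its underside
- plate_b: the other dryer plate, the same, on the opposite side; bystander. Origin at the centre of its underside
- rammer: brass hand rammer, 44 mm thick, 148 mm tall, standing upright beside the fixture plate on its far side; bystander. Origin at the centre of its foot
- trowel: moulder's trowel with red handle and steel face, 280 mm long, 55 mm wide, lying beyond the fixture plate; bystander. Origin near the tang, on the underside
- chaplets: white ceramic chaplet holder 80 x 60 x 30 mm with short steel chaplets standing in it (48 mm high in all), between the robot and the fixture plate; bystander. Origin at the centre of its underside
- brush: bench brush with wooden handle, about 200 mm long, lying to one side; bystander. Origin on its underside
- spray: plain aluminium can, 52 mm thick, 150 mm tall, standing to one side; bystander. Origin at the centre of its foot
There are look-alikes about, which are no part of the job. Several things have the shape of the core_box; the one meant has the colours described above.

How it is judged:
On the way, in this order (a step that is already met when the one before it is completed fails the run):
1. the lid lies shut on the core box, the clamp not yet down (value of joint lid below 0.03 rad and value of joint handle below 2 rad), for 0.2 s.
2. the clamp handle is over and down, past dead centre, its rubber foot pressing on the lid (value of joint handle above 2.98 rad and contact force between bar and core_box above 4 N), for 0.2 s.
At the end, for the whole second after the job is handed in: The lid is shut (within 0.03 rad), the clamp handle is locked past dead centre (handle joint above 2.98 rad) with the clamp's foot pressing on the lid by more than 4 N, and the core box is at rest within 6 mm of where it stood (all of step 2 and value of joint lid below 0.03 rad and distance of core_box from where it was at the start of the episode below 0.006 m and linear speed of core_box below 0.02 m/s); the robot touches nothing.
It fails at once if the lid slams: it turns faster than 2.5 rad/s over its last 0.35 rad (value of joint lid below 0.35 rad and velocity of joint lid below -2.5 rad/s).
It fails at once if the fingers touch the inside face of the lid with more than 1 N (contact force between the fingers and lid_face above 1 N).
It fails at once if the core box is lifted, tipped or pushed 8 mm or more out of its place (distance of core_box from where it was at the start of the episode above 0.008 m or angle between core_box's own z axis and vertical above 0.08 rad).
It fails at once if something lying around is shifted or picked up (15 mm or more) or the rammer or can is knocked over (distance of any of plate_a, plate_b, rammer, trowel, chaplets, brush, spray from where it was at the start of the episode above 0.015 m or angle between any of rammer, spray's own z axis and vertical above 0.3 rad).
It also fails if it takes over 51 s, if anything falls off the work surface, if the arm or the gripper's body presses on something with over 40 N, if the wrist force passes 120 N, or if a joint passes its speed limit or range.

## Working session

There is one attempt and no reset: what is moved stays moved. The work goes in short steps, Python scripts to look and compute and a tool call to move; the robot and the scene stay as the last step left them, time stands still between calls to the robot, and variables do not carry over. Pictures are saved under pics/ and viewed, at most 12 in all, crops included, and the job is handed in when it is done.

Besides the shell and the picture viewer there is one more tool, called by a JSON object that holds its "method" and its "body", one argument or row to a line. send_rows: Moves the arm, as the interface text tells. Its arguments: {"type":"object","properties":{"plan":{"type":"array"},"fingers":{"type":"number"}},"required":["plan"]}

```bash
mkdir -p pics
cat > h.py <<'E'
import numpy as np, cv2
from cell import bot
from scipy.spatial.transform import Rotation as R
def snap(n,f=None):
    p=bot.snapshot(n)
    if f: cv2.imwrite('pics/'+f,p['pixels'][:,:,::-1])
    return p
def RT(p):
    a=np.array(p['attitude'],float)
    Rm=a if a.shape==(3,3) else R.from_euler('xyz',a).as_matrix()
    return Rm,np.array(p['xyz'])
def ray(p,uv):
    Rm,t=RT(p); d=Rm@np.array([(uv[0]-p['cx'])/p['fx'],(uv[1]-p['cy'])/p['fy'],1]); return t,d/np.linalg.norm(d)
def atz(p,uv,z):
    t,d=ray(p,uv); return t+d*(z-t[2])/d[2]
def tri(p1,u1,p2,u2):
    a,d=ray(p1,u1); b,e=ray(p2,u2)
    s=np.linalg.lstsq(np.c_[d,-e],b-a,rcond=None)[0]
    P,Q=a+s[0]*d,b+s[1]*e
    return (P+Q)/2,np.linalg.norm(P-Q)
def proj(p,X):
    Rm,t=RT(p); c=Rm.T@(np.array(X)-t); return np.array([p['fx']*c[0]/c[2]+p['cx'],p['fy']*c[1]/c[2]+p['cy']])
E
python3 - <<'E'
from h import *
s=snap('scene','s0.png');t=snap('top','t0.png')
for p in(s,t):
    print(p['xyz'],p['attitude'],p['fx'])
    for n in ['lid','lid_hinge','lid_edge','lid_face','core_box','clamp_pivot','bar','handle','handle_end','rammer','spray','chaplets','plate_a','trowel','brush']:
        print(n,[(np.round(d['at']).tolist(),round(d['conf'],2)) for d in bot.find_in(p,n)])
print(bot.observe())
E
```

```text
[1.4351135  0.12186482 1.0158051 ] [-2.29830968 -0.01655558  1.70985516] 450.8214307525781
lid [([413.0, 221.0], 0.79), ([333.0, 258.0], 0.75), ([395.0, 264.0], 0.68), ([404.0, 320.0], 0.63), ([474.0, 266.0], 0.3)]
lid_hinge [([240.0, 192.0], 0.72), ([320.0, 269.0], 0.67), ([413.0, 227.0], 0.64), ([403.0, 320.0], 0.64), ([392.0, 270.0], 0.59)]
lid_edge [([241.0, 189.0], 0.94), ([412.0, 222.0], 0.88), ([334.0, 255.0], 0.8), ([405.0, 320.0], 0.64), ([392.0, 266.0], 0.62), ([319.0, 270.0], 0.32)]
lid_face []
core_box [([414.0, 227.0], 0.97), ([409.0, 327.0], 0.92), ([239.0, 194.0], 0.61), ([318.0, 268.0], 0.59), ([394.0, 271.0], 0.56)]
clamp_pivot [([276.0, 271.0], 0.98), ([265.0, 230.0], 0.52), ([333.0, 241.0], 0.5)]
bar [([270.0, 231.0], 0.88)]
handle [([266.0, 229.0], 0.64)]
handle_end [([266.0, 230.0], 0.55)]
rammer [([227.0, 282.0], 0.75), ([165.0, 289.0], 0.71)]
spray [([469.0, 307.0], 0.71)]
chaplets [([334.0, 242.0], 0.6)]
plate_a [([189.0, 237.0], 0.71), ([474.0, 267.0], 0.66)]
trowel [([306.0, 317.0], 0.96), ([188.0, 235.0], 0.52)]
brush []
[1.69089451e-01 9.83944442e-04 1.525
[... 1217 characters left out ...]
6, 'joint_positions': array([-1.47636829e+00,  3.12929012e-01,  1.49771001e+00,  3.99079588e-06,
        1.33099190e+00, -2.23417441e-01]), 'joint_vel': array([ 9.57267426e-04,  1.31565885e-03,  8.32678915e-04, -6.52098640e-05,
        2.19760410e-04,  1.75314685e-04]), 'effort': array([-3.41998921e-04, -4.12163293e+01, -2.59903550e+01, -1.79947060e-04,
        4.79048958e-04,  8.56039890e-06]), 'eef_pos': array([ 0.16405457, -0.49871486,  0.23127555]), 'eef_rot': array([-3.14155620e+00, -1.22589256e-05,  3.17844533e-01]), 'ft_force': array([0.51259112, 0.33820602, 0.61940507]), 'moment': array([-0.0238977 , -0.01323855,  0.00515719]), 'grip_force': 0.0, 'gripper_width': 0.08554718753449259}
```

View pics/s0.png

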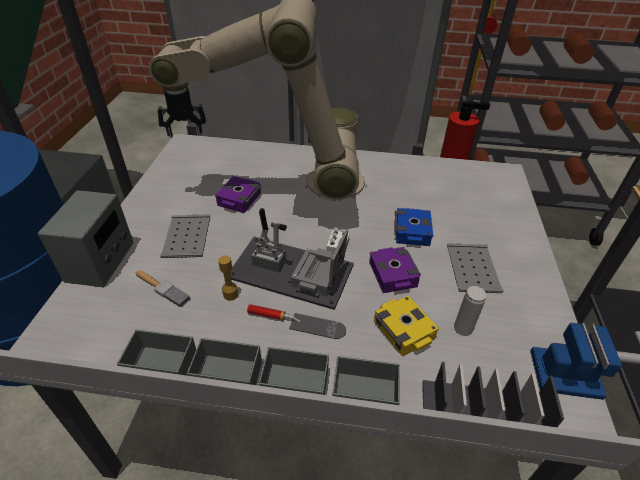

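View pics/t0.png

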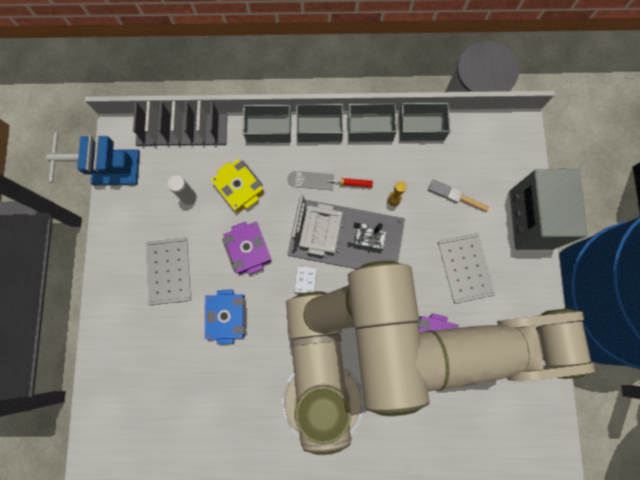

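The candidates for the core box are in the top view: purple (246,248), yellow (238,185), blue (225,317), a second purple (435,323) and bare aluminium on the dark fixture plate (318,228). I choose the aluminium one: lid standing at (298,220), clamp at (368,236), chaplets at (306,279), rammer at (398,193). A close crop will check this.

Run:
```python
from h import *
s=cv2.imread('pics/s0.png');t=cv2.imread('pics/t0.png')
a=cv2.resize(s[200:310,225:365],None,fx=5.7,fy=5.7,interpolation=cv2.INTER_CUBIC)[:,:798]
b=cv2.resize(t[190:280,280:412],None,fx=6,fy=6,interpolation=cv2.INTER_CUBIC)
cv2.imwrite('pics/c_s.png',a[:600]);cv2.imwrite('pics/c_t.png',b)
```

```text
(no output)
```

View pics/c_s.png

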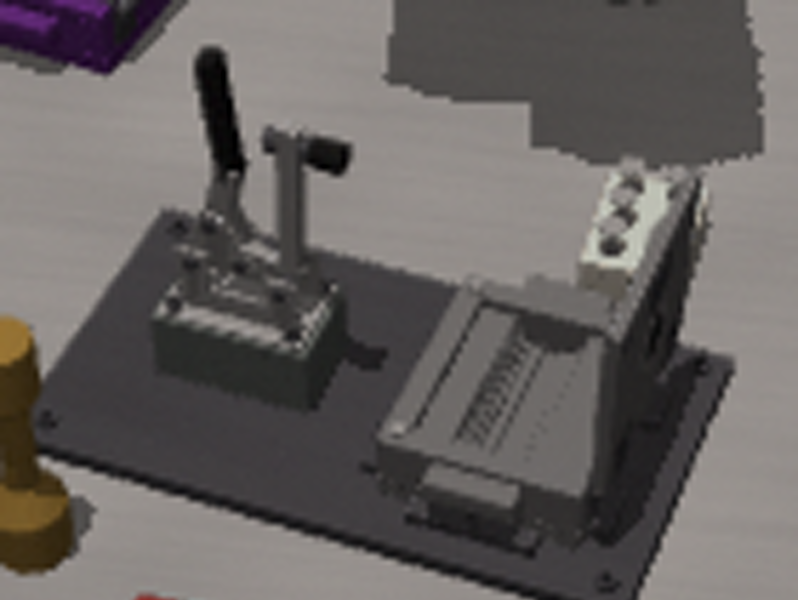

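View pics/c_t.png

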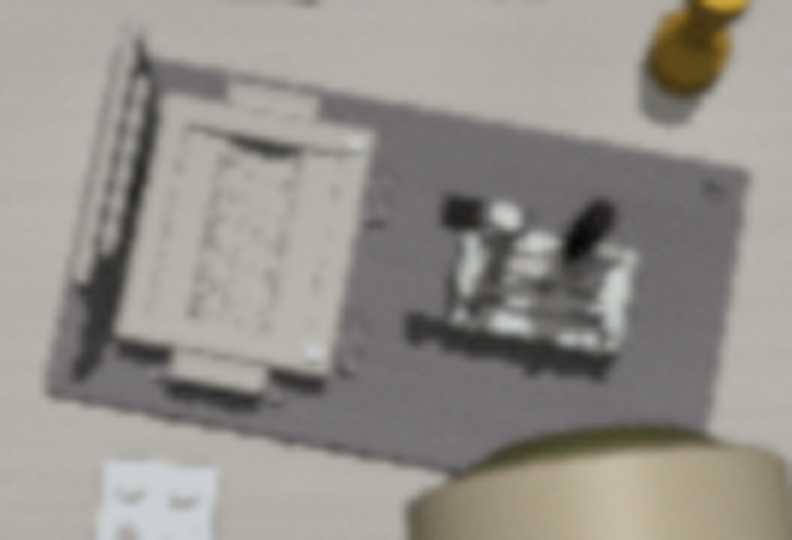

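The crops confirm the choice: bare aluminium box with its lid nearly upright, and an open clamp with a black handle grip.

Run:
```python
from h import *
s=snap('scene');t=snap('top')
T=lambda u,v:(280+u/6,190+v/6); S=lambda u,v:(225+u/5.7,200+v/5.7)
pr=lambda n,x:print(n,np.round(x,4))
for n,c in dict(A=(377,130),B=(325,378),C=(160,95),D=(115,335)).items(): pr('boxT '+n,atz(t,T(*c),.052))
for n,c in dict(A=(380,435),B=(470,283)).items(): pr('boxS '+n,atz(s,S(*c),.052))
for n,c in dict(TR=(748,172),BL=(47,397)).items(): pr('plateT '+n,atz(t,T(*c),.012))
for n,c in dict(a=(733,362),b=(165,212),c=(35,445)).items(): pr('plateS '+n,atz(s,S(*c),.012))
for n,a,b in [('lidfar',(130,30),(615,330)),('lidnear',(75,283),(700,178)),('handle',(603,208),(212,50)),('handlebase',(575,250),(235,172)),('foot',(460,212),(335,155)),('rammer',(725,-5),(0,350))]:
    X,e=tri(t,T(*a),s,S(*b)); pr(n,[*X,e])
```

```text
boxT A [ 0.5687 -0.0691  0.052 ]
boxT B [ 0.4384 -0.04    0.052 ]
boxT C [0.5888 0.0434 0.052 ]
boxT D [0.4618 0.0669 0.052 ]
boxS A [ 0.5659 -0.0651  0.052 ]
boxS B [ 0.4494 -0.0376  0.052 ]
plateT TR [ 0.5544 -0.2673  0.012 ]
plateT BL [0.4371 0.1043 0.012 ]
plateS a [0.4473 0.1072 0.012 ]
plateS b [ 0.3776 -0.2275  0.012 ]
plateS c [ 0.5646 -0.2501  0.012 ]
lidfar [0.5885 0.0538 0.1679 0.0011]
lidnear [0.4659 0.0817 0.159  0.0011]
handle [ 0.4837 -0.1613  0.2248  0.0032]
handlebase [ 0.4823 -0.1562  0.1447  0.0051]
foot [ 0.4947 -0.0999  0.1745  0.0035]
rammer [ 6.137e-01 -2.386e-01  1.340e-01  2.000e-04]
```

{"method": "send_rows", "body": {
  "plan": [
    [2.1,3.48,3.3,0,0,6],
    [2.1,3.48,3.3,0,0,6],
    [2.1,3.48,3.3,0,0,6],
    [2.1,3.48,0,0,0,6],
    [2.1,3.48,0,0,0,6],
    [2.1,3.48,0,0,0,6],
    [2.1,3.48,0,0,0,6],
    [2.1,3.48,0,0,0,6],
    [2.1,3.48,0,0,0,6],
    [2.1,3.48,0,0,0,6],
    [2.1,3.48,0,0,0,0],
    [2.1,3.48,0,0,0,0],
    [2.1,3.48,0,0,0,0],
    [2.1,3.48,0,0,0,0],
    [2.1,3.48,0,0,0,0],
    [2.1,3.48,0,0,0,0],
    [2.1,3.48,0,0,0,0],
    [2.1,3.48,0,0,0,0],
    [0,0,0,0,0,0]
  ],
  "fingers": 0
}}

```text
time_s: 4.08
eef_pos: [0.5425, 0.1294, 0.3295]
eef_rot: [-3.141, 0.0, 1.368]
ft_force: [-0.1, -0.9, -0.8]
gripper_width: -0.0002
grip_force: 0.0
```

{"method": "send_rows", "body": {
  "plan": [
    [0.2,0.6,-1,-6.1,1.3,0],
    [0.2,0.6,-3,-6.1,1.3,0],
    [0.2,0.6,-3,-6.1,1.3,0],
    [0.2,0.6,-3,-6.1,1.3,0],
    [0,0,-3,0,0,0],
    [0,0,-3,0,0,0],
    [0,0,-2,0,0,0],
    [0,0,0,0,0,0],
    [0,0,0,0,0,0]
  ]
}}

```text
time_s: 5.2
eef_pos: [0.5504, 0.1513, 0.1515]
eef_rot: [-3.141, 0.435, 1.364]
ft_force: [0.7, -0.2, -0.2]
gripper_width: 0.0001
grip_force: 0.0
```

Run:
```python
from h import *
s=snap('scene');t=snap('top')
print(bot.observe()['eef_pos'])
a=s['pixels'][180:310,225:385,::-1];b=t['pixels'][170:285,280:430,::-1]
r=lambda i:cv2.resize(i,(395,320),interpolation=cv2.INTER_CUBIC)
cv2.imwrite('pics/m1.png',np.hstack([r(a),r(b)]))
```

```text
[0.55046507 0.15154642 0.15152215]
```

View pics/m1.png

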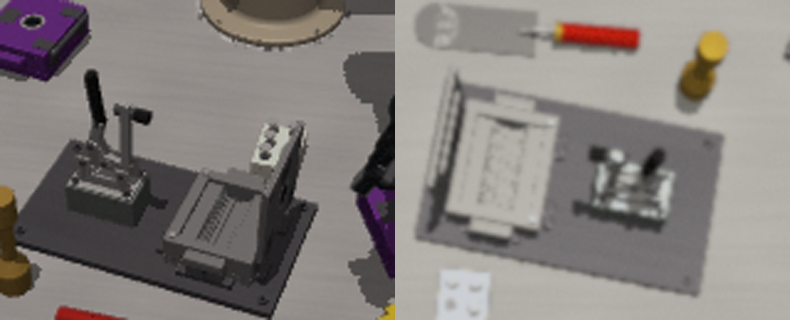

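The lid and clamp are clear, and the gripper is on the +y side (right edge of the scene crop). Now I push the lid over.

{"method": "send_rows", "body": {
  "plan": [
    [-0.35,-1.69,-0.2,0,0,0],
    [-0.35,-1.69,-0.2,0,0,0],
    [-0.35,-1.69,-0.2,0,0,0],
    [-0.35,-1.69,-0.2,0,0,0],
    [-0.12,-0.59,0,0,0,0],
    [-0.12,-0.59,0,0,0,0],
    [-0.19,-0.9,0,0,0,0],
    [-0.19,-0.9,0,0,0,0],
    [-0.19,-0.9,0,0,0,0],
    [-0.19,-0.9,0,0,0,0],
    [-0.15,-0.69,-0.28,0,0,0],
    [-0.15,-0.69,-0.28,0,0,0],
    [-0.15,-0.69,-0.28,0,0,0],
    [-0.15,-0.69,-0.28,0,0,0],
    [0,0,0,0,0,0]
  ]
}}

```text
time_s: 7.18
eef_pos: [0.5198, 0.0081, 0.1308]
eef_rot: [-3.139, 0.436, 1.365]
ft_force: [-0.3, 0.2, 0.5]
gripper_width: 0.0002
grip_force: 0.0
```

Run:
```python
from h import *
s=snap('scene');t=snap('top')
o=bot.observe();print(o['eef_pos'],o['ft_force'])
a=s['pixels'][180:310,225:385,::-1];b=t['pixels'][170:285,280:430,::-1]
r=lambda i:cv2.resize(i,(395,320),interpolation=cv2.INTER_CUBIC)
cv2.imwrite('pics/m2.png',np.hstack([r(a),r(b)]))
```

```text
[0.52000001 0.00859455 0.13108401] [-0.11832573  0.1482731   0.14777575]
```

View pics/m2.png

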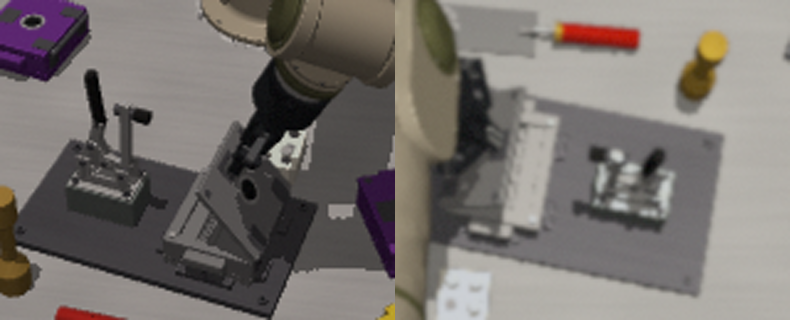

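The lid follows and is at about 0.9 rad. Next I ease it down.

{"method": "send_rows", "body": {
  "plan": [
    [-0.12,-0.57,-0.48,0,0,0],
    [-0.12,-0.57,-0.48,0,0,0],
    [-0.12,-0.57,-0.48,0,0,0],
    [-0.12,-0.57,-0.48,0,0,0],
    [-0.05,-0.24,-0.4,0,0,0],
    [-0.05,-0.24,-0.4,0,0,0],
    [-0.05,-0.24,-0.4,0,0,0],
    [-0.05,-0.24,-0.4,0,0,0],
    [-0.05,-0.24,-0.4,0,0,0],
    [-0.05,-0.24,-0.4,0,0,0],
    [-0.02,-0.1,-0.3,0,0,0],
    [-0.02,-0.1,-0.3,0,0,0],
    [-0.02,-0.1,-0.3,0,0,0],
    [-0.01,-0.06,-0.3,0,0,0],
    [-0.01,-0.06,-0.3,0,0,0],
    [-0.01,-0.06,-0.3,0,0,0],
    [0,0,-0.3,0,0,0],
    [0,0,0,0,0,0]
  ]
}}

```text
time_s: 9.52
eef_pos: [0.5112, -0.0333, 0.0666]
eef_rot: [-3.139, 0.435, 1.366]
ft_force: [-0.6, 0.8, 0.9]
gripper_width: -0.0001
grip_force: 0.0
```

{"method": "send_rows", "body": {
  "plan": [
    [0,0,-0.2,0,0,0],
    [0,0,-0.2,0,0,0],
    [0,0,-0.1,0,0,0],
    [0,0,0,0,0,0]
  ]
}}

```text
time_s: 10.02
eef_pos: [0.5116, -0.0334, 0.063]
eef_rot: [-3.141, 0.436, 1.365]
ft_force: [-2.1, 1.9, 10.4]
gripper_width: 0.0002
grip_force: 5.2
```

{"method": "send_rows", "body": {
  "plan": [
    [0,0,-0.15,0,0,0],
    [0,0,0,0,0,0],
    [0,0,0,0,0,0]
  ]
}}

```text
time_s: 10.4
eef_pos: [0.5117, -0.0334, 0.0627]
eef_rot: [-3.141, 0.437, 1.365]
ft_force: [-6.3, 4.3, 21.3]
gripper_width: -0.0002
grip_force: 10.9
```

The force rises with no further travel, so the lid is shut. I lift off and go to the handle.

{"method": "send_rows", "body": {
  "plan": [
    [0,0,1,0,0,0],
    [0,0.1,3,0,0,0],
    [0,0,4,0,0,0],
    [0,0,4,0,0,0],
    [0,0,4,0,0,0],
    [0,0,4,0,0,0],
    [-0.4,-1.86,0,0,0,0],
    [-0.4,-1.86,0,0,0,0],
    [-0.4,-1.86,0,0,0,0],
    [-0.4,-1.86,0,0,0,0],
    [-0.5,-1.86,0,0,0,0],
    [0,0,-2,0,0,0],
    [0,0,-2,0,0,0],
    [0,0,-1.3,0,0,0],
    [0,0,0,0,0,0],
    [0,0,0,0,0,0]
  ]
}}

```text
time_s: 12.4
eef_pos: [0.4906, -0.1256, 0.208]
eef_rot: [-3.141, 0.436, 1.365]
ft_force: [0.2, 0.2, -0.2]
gripper_width: 0.0002
grip_force: 0.0
```

Run:
```python
from h import *
s=snap('scene');t=snap('top')
o=bot.observe();print(o['eef_pos'],o['ft_force'])
a=s['pixels'][180:310,225:385,::-1];b=t['pixels'][170:285,280:430,::-1]
r=lambda i:cv2.resize(i,(395,320),interpolation=cv2.INTER_CUBIC)
cv2.imwrite('pics/m3.png',np.hstack([r(a),r(b)]))
```

```text
[ 0.49059056 -0.12543766  0.2080348 ] [ 0.01889091 -0.32031936 -0.15135002]
```

View pics/m3.png

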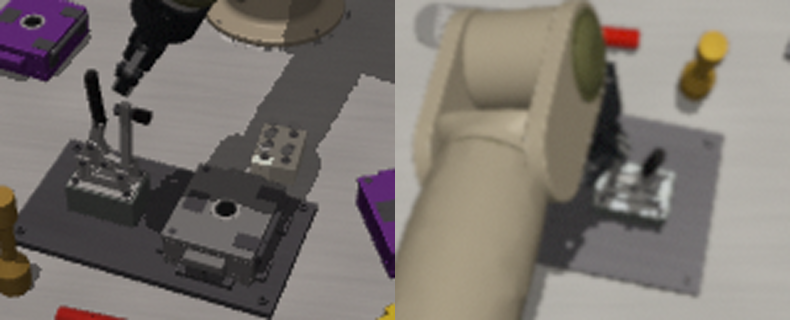

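The lid is shut flat, and the tip sits just above the bar with the handle at (90,85) in the crop. Now I push the handle.

{"method": "send_rows", "body": {
  "plan": [
    [-0.14,-0.69,-0.6,0,0,0],
    [-0.14,-0.69,-0.6,0,0,0],
    [-0.12,-0.59,0,0,0,0],
    [-0.12,-0.59,0,0,0,0],
    [-0.12,-0.59,0,0,0,0],
    [-0.12,-0.59,0,0,0,0],
    [-0.12,-0.59,0,0,0,0],
    [-0.12,-0.59,0,0,0,0],
    [-0.12,-0.59,0,0,0,0],
    [-0.12,-0.59,-0.2,0,0,0],
    [-0.1,-0.5,-0.5,0,0,0],
    [-0.1,-0.5,-0.5,0,0,0],
    [-0.1,-0.5,-0.5,0,0,0],
    [-0.1,-0.5,-0.5,0,0,0],
    [0,0,0,0,0,0]
  ]
}}

```text
time_s: 14.38
eef_pos: [0.4736, -0.2066, 0.1729]
eef_rot: [-3.138, 0.435, 1.365]
ft_force: [0.0, 0.5, -1.0]
gripper_width: 0.0003
grip_force: 0.0
```

Run:
```python
from h import *
s=snap('scene');t=snap('top')
o=bot.observe();print(o['eef_pos'],o['ft_force'])
a=s['pixels'][180:310,205:365,::-1];b=t['pixels'][170:285,280:430,::-1]
r=lambda i:cv2.resize(i,(395,320),interpolation=cv2.INTER_CUBIC)
cv2.imwrite('pics/m4.png',np.hstack([r(a),r(b)]))
```

```text
[ 0.47394254 -0.20635151  0.17338781] [-0.0640392   0.27010449  0.07521016]
```

View pics/m4.png

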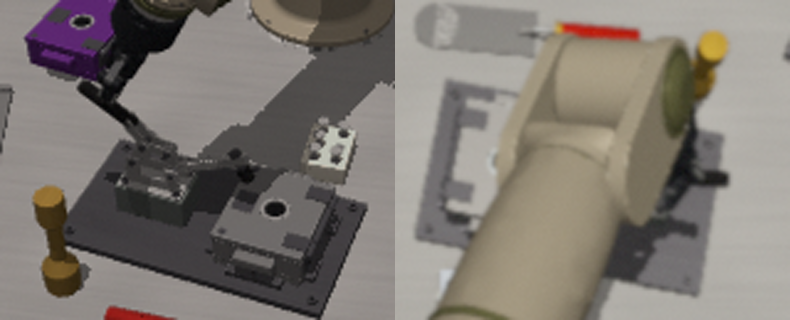

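{"method": "send_rows", "body": {
  "plan": [
    [-0.1,-0.48,-0.5,0,0,0],
    [-0.1,-0.48,-0.5,0,0,0],
    [-0.03,-0.12,-0.56,0,0,0],
    [-0.03,-0.12,-0.56,0,0,0],
    [-0.03,-0.12,-0.56,0,0,0],
    [-0.03,-0.12,-0.56,0,0,0],
    [0,0,-0.5,0,0,0],
    [0,0,-0.5,0,0,0],
    [0,0,-0.5,0,0,0],
    [0,0,-0.4,0,0,0],
    [0,0,-0.3,0,0,0],
    [0,0,0,0,0,0]
  ]
}}

```text
time_s: 15.98
eef_pos: [0.4706, -0.2206, 0.1186]
eef_rot: [-3.139, 0.435, 1.366]
ft_force: [-0.1, 0.4, 0.4]
gripper_width: -0.0001
grip_force: 0.0
```

{"method": "send_rows", "body": {
  "plan": [
    [0,0,-0.2,0,0,0],
    [0,0,-0.2,0,0,0],
    [0,0,0,0,0,0]
  ]
}}

```text
time_s: 16.35
eef_pos: [0.4707, -0.2207, 0.1148]
eef_rot: [-3.139, 0.435, 1.366]
ft_force: [0.2, 0.8, 0.3]
gripper_width: -0.0
grip_force: 0.0
```

{"method": "send_rows", "body": {
  "plan": [
    [0,0,-0.2,0,0,0],
    [0,0,-0.2,0,0,0],
    [0,0,0,0,0,0]
  ]
}}

```text
time_s: 16.73
eef_pos: [0.471, -0.2211, 0.1125]
eef_rot: [-3.141, 0.437, 1.365]
ft_force: [-4.0, 4.5, 13.9]
gripper_width: 0.0
grip_force: 6.6
```

Run:
```python
from h import *
s=snap('scene');t=snap('top')
o=bot.observe();print(o['eef_pos'],o['ft_force'])
a=s['pixels'][180:310,205:365,::-1];b=t['pixels'][170:285,280:430,::-1]
r=lambda i:cv2.resize(i,(395,320),interpolation=cv2.INTER_CUBIC)
cv2.imwrite('pics/m5.png',np.hstack([r(a),r(b)]))
```

```text
[ 0.47100768 -0.22101722  0.11253216] [-3.0394745   3.83194842 14.0349552 ]
```

View pics/m5.png

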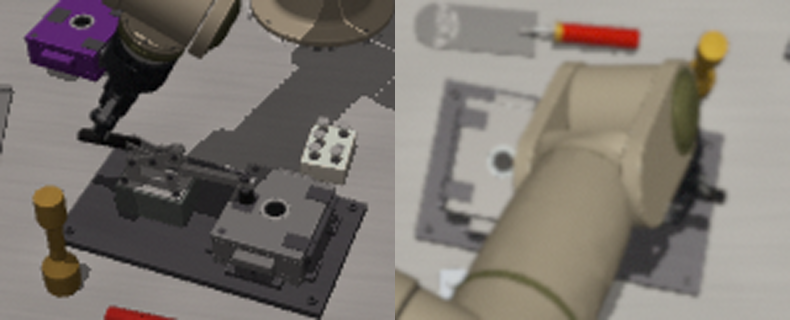

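{"method": "send_rows", "body": {
  "plan": [
    [0,0,-0.15,0,0,0],
    [0,0,-0.15,0,0,0],
    [0,0,0,0,0,0],
    [0,0,0,0,0,0]
  ]
}}

```text
time_s: 17.32
eef_pos: [0.471, -0.2213, 0.1101]
eef_rot: [-3.141, 0.438, 1.365]
ft_force: [-6.2, 3.2, 17.4]
gripper_width: -0.0001
grip_force: 8.5
```

{"method": "send_rows", "body": {
  "plan": [
    [0,0,-0.15,0,0,0],
    [0,0,-0.15,0,0,0],
    [0,0,0,0,0,0],
    [0,0,0,0,0,0]
  ]
}}

```text
time_s: 17.82
eef_pos: [0.471, -0.2216, 0.1075]
eef_rot: [-3.142, 0.439, 1.365]
ft_force: [-7.0, 3.3, 20.2]
gripper_width: 0.0001
grip_force: 10.0
```

{"method": "send_rows", "body": {
  "plan": [
    [0,0,-0.15,0,0,0],
    [0,0,-0.15,0,0,0],
    [0,0,0,0,0,0],
    [0,0,0,0,0,0]
  ]
}}

```text
time_s: 18.32
eef_pos: [0.471, -0.2218, 0.1047]
eef_rot: [-3.142, 0.439, 1.364]
ft_force: [-7.5, 2.4, 22.1]
gripper_width: 0.0
grip_force: 10.9
```

The travel is deeper than expected, so I look before pressing further.

Run:
```python
from h import *
s=snap('scene')
b=s['pixels'][215:290,220:320,::-1]
cv2.imwrite('pics/m6.png',cv2.resize(b,(800,600),interpolation=cv2.INTER_CUBIC))
for n in ('handle_end','clamp_pivot','bar','handle'): print(n,[(np.round(d['at'],1).tolist(),round(d['conf'],2)) for d in bot.find_in(s,n)])
H=np.array([.527,.055,0]);ey=np.array([.204,.979,0])
for y,z in((-.296,.107),(-.183,.086),(-.093,.086)): print(proj(s,H+ey*y+[0,0,z]))
print(proj(s,bot.observe()['eef_pos']))
```

```text
handle_end [([259.2, 239.6], 0.68)]
clamp_pivot [([318.6, 270.1], 0.17)]
bar [([274.6, 244.8], 0.7)]
handle [([257.1, 238.9], 0.53), ([276.4, 270.7], 0.31)]
[241.73816273 233.32041401]
[276.57872479 247.57568291]
[304.79875733 255.10070709]
[245.64037374 235.30141316]
```

View pics/m6.png

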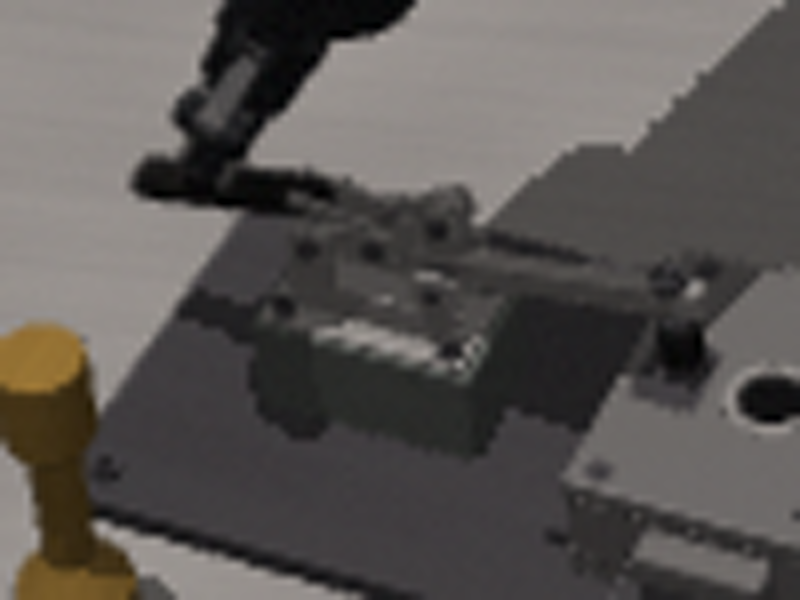

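No force at z 0.115 and then stiff contact suggests the handle had already snapped over and I am pressing on its stop. I retreat and check.

{"method": "send_rows", "body": {
  "plan": [
    [0,0,0.5,0,0,0],
    [0,0,0.5,0,0,0],
    [0,0,2,0,0,0],
    [0,0,4,0,0,0],
    [0,0,5,0,0,0],
    [0,0,5,0,0,0],
    [-1.5,0,5,0,0,0],
    [-4,0,2,0,0,0],
    [-4,0,0,0,0,0],
    [-4,0,0,0,0,0],
    [-4,0,0,0,0,0],
    [0,0,0,0,0,0],
    [0,0,0,0,0,0]
  ]
}}

```text
time_s: 20.2
eef_pos: [0.2961, -0.2208, 0.3421]
eef_rot: [-3.14, 0.436, 1.365]
ft_force: [0.0, -0.3, 0.3]
gripper_width: -0.0
grip_force: 0.0
```

Run:
```python
from h import *
s=snap('scene');t=snap('top')
o=bot.observe();print(o['eef_pos'],o['ft_force'])
a=s['pixels'][205:305,220:345,::-1];b=t['pixels'][180:280,290:415,::-1]
r=lambda i:cv2.resize(i,(400,320),interpolation=cv2.INTER_CUBIC)
cv2.imwrite('pics/m7.png',np.hstack([r(a),r(b)]))
H=np.array([.527,.055,0]);ey=np.array([.204,.979,0])
c=proj(s,H+ey*-.310+[0,0,.107]);print((c-[220,205])*3.2)
```

```text
[ 0.29639956 -0.22079679  0.34183809] [-0.49030309 -0.15993166 -0.25364251]
[56.19102929 87.09945115]
```

View pics/m7.png

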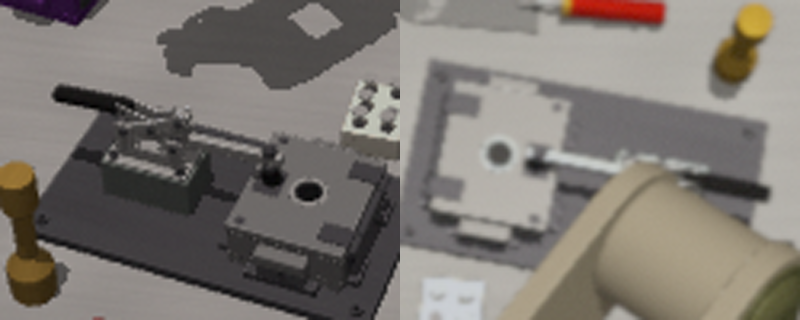

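The handle lies level at (55,93), close to the predicted locked place (56,87). The foot is on the shut lid and the arm is clear, so I hand in.

```bash
python3 -c "
from cell import bot
print(bot.close_job())"
```

```text
the job is handed in; nothing more can be done
None
```

I pushed the lid shut and the clamp handle over until it lay level with its foot on the lid, backed the arm off clear, and handed the job in at about 20 s. The hand-in gave no verdict. The lock and foot pressure were judged only from the pictures and the force readings, and I did not re-measure the core box position.

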